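# Stop the thread winder and slacken its belt clamp with the spanner

## Robot

A 6-joint arm with a two-finger parallel gripper is mounted at the origin on a cart in front of the work surface, level with it; the furniture and walls round the work are solid. World frame = base frame: x ahead of the robot, y to its left, z up, the work surface at z = 0. Lengths are in m, angles in rad, forces in N, time in s.
With the tool pointing down it reaches from about 0.35 to 0.925 m from the base axis. Payload 6.4 kg.
Tool frame: the origin (TCP) lies at the very end of the fingers, on their centre line; the grasp point (between the pads) lies 19 mm behind it (r.pinch_z is the distance from the TCP to the grasp point, in m); z points along the fingers, y is the line along which they close (so a half turn about z gives the same grasp; the last joint's range is limited). The gripper opens to 85 mm and grips with 20 to 120 N. Pads are 22 mm wide; open, the fingers measure 114 mm over their backs; the gripper's body (76 mm by 85 mm) begins 54 mm behind the grasp point. The pads swing forward as they close: fully open they stand 13 mm farther back than shut.
Start: joints at [-1.306, 0.245, 1.558, -0, 1.339, -0.174], TCP at [0.276, -0.588, 0.194] pointing down, gripper open.
Joint ranges: [-3.13, 3.13], [-1.02, 2.26], [0.13, 2.54], [-0.95, 4.09], [0.21, 2.88], [-2.74, 2.74]. Speed limits (rad/s): [2.57, 2.57, 3.14, 3.14, 3.14, 3.14].

## Interface

Orientations are given as a unit quaternion [w, x, y, z].
In Python, from cell import r gives the robot as it stands.
- The arm moves only by the tool jog_arm, never from a script. Its argument "commands" is a list of rows, each a list of 3 entries, a list of its own where there are three numbers: the closure, from 0 (fully open) to 1 (shut), then the shift along the tool's x, y, z in mm, then the turn, a rotation vector about the tool's x, y, z in rad. In form: [[jaw, [tx, ty, tz], [ax, ay, az]], ...]. A call has 1 to 20 rows; each row is the pose to reach, as a shift and turn from the pose commanded when the call began, along the tool's axes at that moment; what a row does not reach only later rows make up. A row lasts 1/10 s, in which the tool goes at most 50 mm and 8.59 degrees, less where a joint would pass 70% of its speed; a pose out of reach is approached as far as the arm can. A call with a gripper value outside its range is refused whole. The fingers move at their own pace and stop on an object; "squeeze" is the grip in N (left out, the last holds). Time passes only in rows, so rows that repeat a pose let the fingers close. It gives the time, the measured TCP pose, the force, the opening and the grip force at its end, in the units of the state.
- r.observe(): the state, without advancing time (a new reading comes with each control period).
- r.grab_frame(name): name is "side" or "top" or "wrist"; returns a dict with "pixels" (384x512x3 uint8, red, green, blue), "intrinsics" (3x3 intrinsics, pixels), "camera_from_world" (4x4, takes a point from world to camera coordinates); the wrist camera has in their place "T_tool_cam" (4x4, takes a point from camera to tool coordinates, whose origin is the TCP and whose axes are the flange's). Camera axes: x right, y down, z forward; pixel columns grow to the right and rows downward; lengths in m; the calibration is good to about 2 mm. A picture is of the moment at which its call begins: read the wrist's pose just before it. There is no depth.
- r.job_done(): hands the job in; it is judged then, once.
Trained networks look in a picture, given as the dict that the camera call returned (one of the last four; its "shot" number tells which), for a name from the list of things; names that differ only in an ending like _2 or _b are one class to them, and where a whole thing is asked for, a point or a joint stands for the part that bears it (a point fixed in the world has none). Each returns a list of dicts, best first, with "conf" (0 to 1); they miss things now and then, are a little off and sometimes report something else, mostly with a low value. They report only what shows in the picture. A call takes as long as a camera call.
- r.spot_in(picture, label): "bbox" ([centre column, centre row, width, height] in pixels, round what is visible of it).
- r.silhouettes(picture, label): "region" (384x512 bool, what is visible of it) and "bbox" ([centre column, centre row, width, height] in pixels, round what is visible of it).
The state is a dict: "t": time; "joint_pos": joint angles; "qvel": joint speeds; "tau": joint torques, N m; "position": TCP position; "tool_rot": TCP orientation; "wrist_force": force on the tool from outside, world axes, zero at the start; "wrist_torque": the same for the moment, N m; "opening": opening from 0.0 (shut) to 1.0 (fully open); "grip_force": force on a finger pad.
Only numpy, scipy, OpenCV 4.12 (cv2) and the standard library are available. Lean on these libraries where they do the work, as an engineer would, in place of code of your own. Each camera call takes 0.05 s, during which the arm holds its last target. There are 200 camera calls.

## Task

First stop the thread winder: press its broad stop key fully down, so that the narrow run key comes up. Then fit the open-ended spanner on the square nut under the machine's nose and turn the nut with it counterclockwise (seen from above) until it meets its stop, or very nearly. Let go of the spanner and leave it lying flat on the table, on the nut or off it; keep the fingers off the nut and its pointer disc, and do not knock over or push away the pliers, glue bottle or tape measure.

Things in the scene. Friction and masses are not known exactly. Their poses are not given: they have to be found in the camera images.
- winder: Thread winder, a grey bench machine fixed to the table. Origin on the table, on the nut's vertical axis; x to the machine's back, y to its left, z up. A flat round nose (radius 46 mm, from 30 to 40 mm above the table) covers the nut, open below to the front and both sides. Behind it a housing, 160 mm wide and 80 mm high, from x = 48 to 168 mm, with a blue reel fixed on its rear.
- nut_center (a point): On the nut's axis, 6 mm above the table; turns with the nut: a steel square, 30 mm across flats, from 2 to 22 mm above the table, sides along this frame's x and y. A dark disc (radius 26 mm) on the nose turns with it; its light pointer bar runs from the centre along -x. Fit the spanner with its x along this x (handle under the pointer's direction): it can then turn all the way.
- belt_nut (a joint): Turning angle of the nut in rad, growing counterclockwise seen from above: 0 clamped, 1.1 its hard stop; starts between 0 and 0.2. At 0 the pointer stands 0.5 rad to the machine's left of straight to the front (nut's x at yaw -0.5 in the winder's frame), at 1.1 it is 0.6 rad to its right. Friction about 0.25 N m; it stays where it is left.
- stop_key_top (a point): Centre of the top of the stop key, the broad black key (26 mm front to back, 44 mm wide) on the front part of the housing's top, 70 mm behind the nut's axis and 30 mm to the machine's left. It stands 13 mm above the housing when up, 5 mm when down.
- stop_key (a joint): How far the stop key is down, in m: 0 up (at the start), 0.008 fully down. It moves against about 2 N and stays down.
- run_key_top (a point): Centre of the top of the run key, the narrow black key (26 mm front to back, 22 mm wide), 64 mm to the right of the stop key.
- run_key (a joint): How far the run key is down, in m: 0.008 at the start. It is interlocked with the stop key: as either goes down the other comes up by the same amount.
- spanner: Loose open-ended steel spanner, about 180 g, lying flat, 170 mm long, with a black rubber grip. Origin on its underside, under the middle of the grip; x points to the open jaw, z up. Grip 90 mm long, 20 mm wide, 18 mm high. Head 12 mm thick, about 68 mm wide, reaching 125 mm ahead of the origin. Lying on the table it is at the right height to slide on to the nut.
- jaw (a point): Centre of the spanner's jaw, 105 mm ahead of its origin and 6 mm above its underside; the nut's axis passes through here when the spanner is fully on. The jaw is 33 mm wide between parallel sides, its mouth flares out, and its inner end is 15.5 mm behind this point.
- nose_pliers: Loose long-nosed pliers with red handles, 169 mm long, lying flat; they lie on one side of the winder and the spanner on the other. Origin under the middle.
- glue_bottle: Loose white glue bottle with a spout cap, 45 mm across and 134 mm high, standing to the right of the winder. Origin under its middle.
- tape_measure: Loose yellow pocket tape measure, 61 x 72 x 31 mm, to the left of the winder. Origin under its middle.

How it is judged:
By the outcome, as a careful person would: the job done as asked, in the order asked, and still so for the second after the job is handed in, with the robot touching nothing.
It also fails if it takes over 59 s, if anything falls off the work surface, if the arm or the gripper's body presses on something with over 40 N, if the wrist force passes 120 N, or if a joint passes its speed limit or range.

## Working session

There is one attempt and no reset: what is moved stays moved. The work goes in short steps, Python scripts to look and compute and a tool call to move; the robot and the scene stay as the last step left them, time stands still between calls to the robot, and variables do not carry over. Pictures are saved under pics/ and viewed, at most 10 in all, crops included, and the job is handed in when it is done.

Besides the shell and the picture viewer there is one more tool, called after "Request:" as name([rows], argument=value, ...), one row to a line, values as JSON. jog_arm: Moves the arm, as the interface text tells. Its arguments: {"type":"object","properties":{"commands":{"type":"array","items":{"type":"array"}},"squeeze":{"type":"number"}},"required":["commands"]}

```bash
mkdir -p pics; ls; python3 - <<'E'
from cell import r
import cv2,numpy as np,pickle
print(r.observe())
ims=[]
for n in("side","top"):
    f=r.grab_frame(n); ims.append(f)
    print(n,f["intrinsics"].tolist(),np.round(f["camera_from_world"],4).tolist())
    for l in("winder","spanner","nose_pliers","glue_bottle","tape_measure","belt_nut","stop_key","run_key"):
        for d in r.silhouettes(f,l)[:2]:
            m=d["region"].astype(np.uint8); print(l,round(d["conf"],2),np.round(d["bbox"]).tolist(),m.sum(), np.round(cv2.minAreaRect(cv2.findNonZero(m))[0]) if m.any() else '')
    cv2.imwrite(f"pics/{n}0.png",f["pixels"][:,:,::-1])
pickle.dump(ims,open("ims.pkl","wb"))
E
```

```text
pics
{'t': 0.0, 'joint_pos': array([-1.30608524e+00,  2.45834115e-01,  1.55903463e+00, -4.10564258e-05,
        1.33869218e+00, -1.74093536e-01]), 'qvel': array([ 0.00174643,  0.00032363, -0.00087514, -0.00018465,  0.00170858,
       -0.00014406]), 'tau': array([-6.30468476e-04, -4.29510677e+01, -3.26124895e+01, -1.79938766e-04,
        5.32680555e-03,  7.53797281e-06]), 'position': array([ 0.27598626, -0.5877939 ,  0.19335649]), 'tool_rot': array([-9.82219834e-04,  9.76026204e-01,  2.17650822e-01, -6.45272556e-05]), 'wrist_force': array([-0.8542466 , -0.53060544, -0.07142542]), 'wrist_torque': array([0.04817001, 0.00620437, 0.00342293]), 'grip_force': 0.0, 'opening': 1.004981634662334}
side [[494.80448213634213, 0.0, 255.86249987987048], [0.0, 494.80448213634213, 186.569431209424], [0.0, 0.0, 1.0]] [[-0.9045, -0.4261, -0.0166, 0.545], [-0.2108, 0.4807, -0.8511, 0.2092], [0.3706, -0.7664, -0.5247, 1.1369], [0.0, 0.0, 0.0, 1.0]]
winder 0.82 [230.0, 186.0, 78.0, 59.0] 3044 [231. 188.]
spanner 0.79 [322.0, 166.0, 57.0, 20.0] 339 [321. 167.]
nose_pliers 0.69 [236.0, 298.0, 30.0, 57.0] 68
[... 529 characters left out ...]
0, 496.93924608258675, 184.0762216653264], [0.0, 0.0, 1.0]] [[-0.0009, -0.9999, -0.0125, 0.0129], [-0.9968, 0.0019, -0.08, 0.5813], [0.08, 0.0124, -0.9967, 1.551], [0.0, 0.0, 0.0, 1.0]]
winder 0.75 [279.0, 150.0, 52.0, 68.0] 2823 [278. 150.]
spanner 0.75 [362.0, 203.0, 23.0, 54.0] 385 [360. 203.]
nose_pliers 0.65 [167.0, 217.0, 44.0, 12.0] 250 [168. 213.]
glue_bottle 0.79 [338.0, 138.0, 16.0, 20.0] 240 [338. 138.]
tape_measure 0.89 [179.0, 148.0, 25.0, 25.0] 349 [178. 148.]
belt_nut 0.68 [278.0, 170.0, 15.0, 16.0] 210 [276. 170.]
stop_key 0.52 [268.0, 148.0, 8.0, 11.0] 122 [268. 145.]
run_key 0.62 [276.0, 150.0, 51.0, 72.0] 2892 [277. 149.]
run_key 0.5 [288.0, 148.0, 6.0, 9.0] 47 [288. 146.]
```

```bash
python3 - <<'E'
import cv2,pickle,numpy as np
ims=pickle.load(open("ims.pkl","rb"))
t=cv2.resize(ims[1]["pixels"][110:260,140:400,::-1],None,fx=3,fy=3,interpolation=cv2.INTER_CUBIC)
cv2.imwrite("pics/top1.png",t[:, :800])
s=cv2.resize(ims[0]["pixels"][120:330,130:370,::-1],None,fx=2.8,fy=2.8,interpolation=cv2.INTER_CUBIC)
cv2.imwrite("pics/side1.png",s)
E
```

```text
(no output)
```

View pics/top1.png

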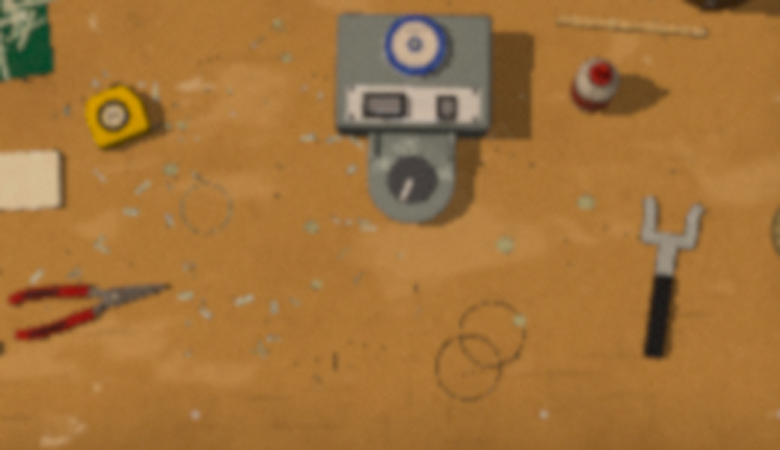

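View pics/side1.png

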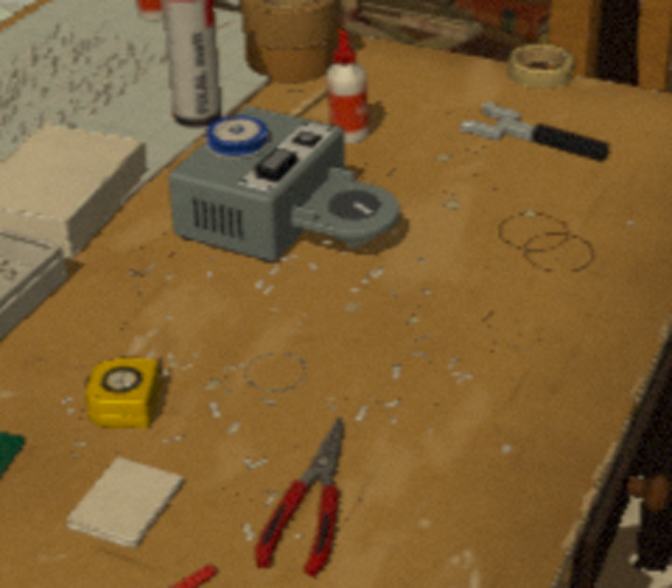

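The top crop shows the winder front facing the robot: stop key at about (385,104), disc centre (412,181) with the pointer to its lower left. The spanner is on the right, with jaw tips at (650,200) and (697,207) and the grip running (663,275) to (655,355). The pliers are far left, the tape at left, and the glue at right rear.

```bash
cat > h.py <<'E'
import numpy as np,cv2
from scipy.spatial.transform import Rotation as R
def rot(q): return R.from_quat(np.r_[q[1:],q[0]]).as_matrix()
def back(f,uv,z,obs=None):
    K=f["intrinsics"]
    if "camera_from_world" in f: T=np.linalg.inv(f["camera_from_world"])
    else:
        T=np.eye(4);T[:3,:3]=rot(obs["tool_rot"]);T[:3,3]=obs["position"];T=T@f["T_tool_cam"]
    d=T[:3,:3]@np.linalg.inv(K)@np.r_[uv,1.]; o=T[:3,3]
    return o+d*(z-o[2])/d[2]
def proj(f,p,obs=None):
    if "camera_from_world" in f: T=f["camera_from_world"]
    else:
        T=np.eye(4);T[:3,:3]=rot(obs["tool_rot"]);T[:3,3]=obs["position"];T=np.linalg.inv(T@f["T_tool_cam"])
    c=T[:3,:3]@p+T[:3,3]; c=f["intrinsics"]@c; return c[:2]/c[2]
E
python3 - <<'E'
import pickle; from h import *
s,t=pickle.load(open("ims.pkl","rb"))
def c(x,y,z): return np.round(back(t,[140+(x+.5)/3-.5,110+(y+.5)/3-.5],z),4)
for n,x,y,z in [("stop",385,104,.093),("run",447,106,.085),("disc",412,181,.042),("ptr",405,198,.042),("hl",338,131,.08),("hr",490,131,.08),("grip0",663,275,.018),("grip1",655,355,.018),("tipL",650,200,.012),("tipR",697,207,.012),("glue",600,75,.12),("pl",170,287,0)]: print(n,c(x,y,z))
g=lambda x,y,z:np.round(back(s,[130+x/2.8,120+y/2.8],z),4)
print("side stop",g(277,162,.093),"run",g(308,138,.085),"disc",g(354,205,.042),"grip",g(535,133,.012),g(605,150,.012))
E
```

```text
stop [ 0.6972 -0.02    0.093 ]
run [ 0.6962 -0.0833  0.085 ]
disc [ 0.624  -0.0484  0.042 ]
ptr [ 0.6062 -0.041   0.042 ]
hl [0.6715 0.0281 0.08  ]
hr [ 0.6711 -0.1273  0.08  ]
grip0 [ 0.5264 -0.3131  0.018 ]
grip1 [ 0.4424 -0.3033  0.018 ]
tipL [ 0.6064 -0.3019  0.012 ]
tipR [ 0.5989 -0.3515  0.012 ]
glue [ 0.7214 -0.2341  0.12  ]
pl [0.5152 0.2097 0.    ]
side stop [ 0.6907 -0.0173  0.093 ] run [ 0.6908 -0.0843  0.085 ] disc [ 0.6231 -0.0489  0.042 ] grip [ 0.5211 -0.3105  0.012 ] [ 0.4383 -0.3051  0.012 ]
```

Request:
jog_arm([
  [1,[210,-112,0],[0,0,0.2]],
  [1,[420,-224,0],[0,0,0.439]],
  [1,[520,-337,0],[0,0,0.439]],
  [1,[520,-337,0],[0,0,0.439]],
  [1,[520,-337,0],[0,0,0.439]],
  [1,[520,-337,0],[0,0,0.439]],
  [1,[520,-337,0],[0,0,0.439]],
  [1,[520,-337,0],[0,0,0.439]],
  [1,[520,-337,0],[0,0,0.439]],
  [1,[520,-337,0],[0,0,0.439]],
  [1,[520,-337,0],[0,0,0.439]],
  [1,[520,-337,0],[0,0,0.439]],
  [1,[520,-337,0],[0,0,0.439]],
  [1,[520,-337,0],[0,0,0.439]],
  [1,[520,-337,0],[0,0,0.439]],
  [1,[520,-337,0],[0,0,0.439]],
])

```text
t: 2.5
position: [0.6033, -0.0634, 0.1944]
tool_rot: [0.0, 1.0, -0.001, -0.0]
wrist_force: [0.6, 0.3, 0.6]
opening: -0.006
grip_force: 0.0
```

```bash
cat > look.py <<'E'
import sys,pickle; from h import *; from cell import r
o=r.observe(); f=r.grab_frame("wrist"); n=sys.argv[1]
M=rot(o["tool_rot"]); print(o["t"],o["position"],"xaxis",M[:,0],"z",M[:,2],"F",o["wrist_force"],o["opening"],o["joint_pos"])
cv2.imwrite(f"pics/{n}.png",f["pixels"][:,:,::-1]); pickle.dump((o,f),open(n+".pkl","wb"))
for l in sys.argv[2:]:
    for d in r.spot_in(f,l)[:2]: print(l,round(d["conf"],2),np.round(d["bbox"],1))
E
python3 look.py w1 stop_key run_key belt_nut; python3 -c "
import pickle;o,f=pickle.load(open('w1.pkl','rb'));print(f['T_tool_cam'],f['intrinsics'])"
```

```text
2.5 [ 0.60330623 -0.06341731  0.19444834] xaxis [ 9.99998884e-01 -1.47436282e-03 -2.40280680e-04] z [-2.40550892e-04 -1.83099217e-04 -9.99999954e-01] F [0.5595827  0.30063155 0.62434343] -0.006170801406292139 [-2.91310598e-01  1.45490130e-01  1.67259805e+00 -2.52132215e-04
  1.32368231e+00  1.28102176e+00]
stop_key 0.82 [205.6  74.6  50.7  34.8]
run_key 0.72 [279.4  75.7  22.9  36.1]
run_key 0.53 [460.3 213.7  83.4 126.4]
belt_nut 0.61 [241.3 142.9  43.7  45.8]
[[-5.20121285e-05 -9.47687827e-01 -3.19198652e-01  8.16529534e-02]
 [ 9.99999829e-01  1.36781816e-04 -5.69045577e-04  5.95055663e-04]
 [ 5.82938138e-04 -3.19198627e-01  9.47687658e-01 -1.78821523e-01]
 [ 0.00000000e+00  0.00000000e+00  0.00000000e+00  1.00000000e+00]] [[304.74880123   0.         254.84542068]
 [  0.         304.74880123 189.56487225]
 [  0.           0.           1.        ]]
```

View pics/w1.png

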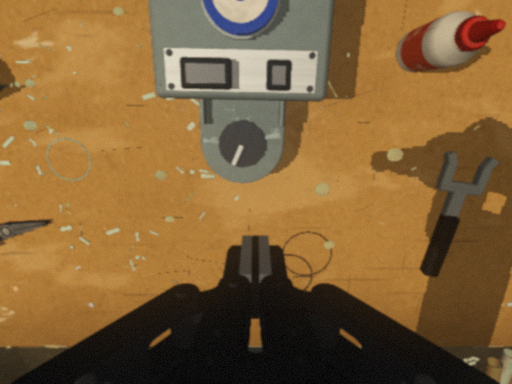

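The wrist view shows the stop key at (206,73), run key (279,75), disc centre (243,143) with pointer tip (236,163), and the spanner on the right: grip end (430,273), tips (449,155) and (491,160).

```bash
python3 - <<'E'
import pickle; from h import *
o,f=pickle.load(open("w1.pkl","rb"))
for n,u,v,z in [("stop",206,73,.093),("run",279.5,75,.085),("disc",242.5,143,.042),("ptr",236,164,.042),("hl",157,97,.08),("hr",328,99,.08),("grip0",452,216,.018),("grip1",431,274,.018),("tipL",450,154,.012),("tipR",491,159,.012),("pan",400,0,0)]: print(n,np.round(back(f,[u,v],z,o),4))
# disc/pointer fit
p=f["pixels"][115:180,205:285].astype(int).sum(2)
yy,xx=np.mgrid[115:180,205:285]
m=((xx-242.5)**2+(yy-143)**2<20**2)&(p>380)
P=np.array([back(f,[a,b],.042,o)[:2] for a,b in zip(xx[m],yy[m])]); w=np.linalg.eigh(np.cov(P.T)); print(m.sum(),P.mean(0),w[1][:,1],np.sqrt(w[0]))
# grip: dark
d=f["pixels"].astype(int).max(2); yy,xx=np.mgrid[:384,:512]
m=(d<45)&(xx>415)&(xx<470)&(yy>205)&(yy<280)
P=np.array([back(f,[a,b],.018,o)[:2] for a,b in zip(xx[m],yy[m])]); w=np.linalg.eigh(np.cov(P.T)); print(m.sum(),P.mean(0),w[1][:,1],np.sqrt(12*w[0]))
E
```

```text
stop [ 0.6963 -0.022   0.093 ]
run [ 0.6949 -0.0858  0.085 ]
disc [ 0.627  -0.0504  0.042 ]
ptr [ 0.6035 -0.0428  0.042 ]
hl [0.6763 0.0262 0.08  ]
hr [ 0.6743 -0.1315  0.08  ]
grip0 [ 0.5296 -0.3135  0.018 ]
grip1 [ 0.444  -0.3025  0.018 ]
tipL [ 0.6081 -0.2987  0.012 ]
tipR [ 0.6018 -0.3495  0.012 ]
pan [ 0.7727 -0.2192  0.    ]
84 [ 0.61589665 -0.04487319] [-0.91515385  0.40310474] [0.00151371 0.00569418]
1078 [ 0.48998202 -0.30536284] [-0.99271677  0.12047164] [0.02502503 0.08447175]
```

Request:
jog_arm([
  [1,[46,-21,40],[0,0,0]],
  [1,[92,-42,75],[0,0,0]],
  [1,[92,-42,85],[0,0,0]],
  [1,[92,-42,92],[0,0,0]],
  [1,[92,-42,100],[0,0,0]],
  [1,[92,-42,104],[0,0,0]],
  [1,[92,-42,107],[0,0,0]],
  [1,[92,-42,109],[0,0,0]],
  [1,[92,-42,111],[0,0,0]],
  [1,[92,-42,111],[0,0,0]],
  [1,[92,-42,111],[0,0,0]],
])

```text
t: 3.8
position: [0.6959, -0.0205, 0.0839]
tool_rot: [0.0, 1.0, -0.0, 0.0]
wrist_force: [-0.2, -0.2, 0.2]
opening: 0.0
grip_force: 0.0
```

Request:
jog_arm([
  [1,[0,0,2],[0,0,0]],
  [1,[0,0,3],[0,0,0]],
  [1,[0,0,3],[0,0,0]],
])

```text
t: 4.1
position: [0.6955, -0.0204, 0.0802]
tool_rot: [-0.0, 1.0, -0.0, -0.0]
wrist_force: [0.3, 0.2, -0.5]
opening: 0.002
grip_force: 0.0
```

```bash
python3 look.py w2 stop_key run_key; python3 - <<'E'
from cell import r; import cv2,numpy as np
f=r.grab_frame("side"); w=cv2.imread("pics/w2.png")
a=cv2.resize(f["pixels"][110:240,180:310,::-1],(400,400),interpolation=cv2.INTER_CUBIC)
b=cv2.resize(w[60:320,130:390],(400,400),interpolation=cv2.INTER_CUBIC)
cv2.imwrite("pics/c2.png",np.hstack([a,b]))
E
```

```text
4.1 [ 0.69554933 -0.02036559  0.08015613] xaxis [ 9.99999862e-01 -9.68379156e-05 -5.16145190e-04] z [-5.16134766e-04  1.07634352e-04 -9.99999861e-01] F [ 0.27959096  0.2104741  -0.47810112] 0.0016836327103208018 [-1.91806311e-01  4.60230451e-01  1.50253062e+00  7.86325860e-06
  1.17935877e+00  1.37908388e+00]
stop_key 0.84 [255.4 225.7  75.9  47.2]
run_key 0.96 [355.5 223.9  36.7  43.1]
```

View pics/c2.png

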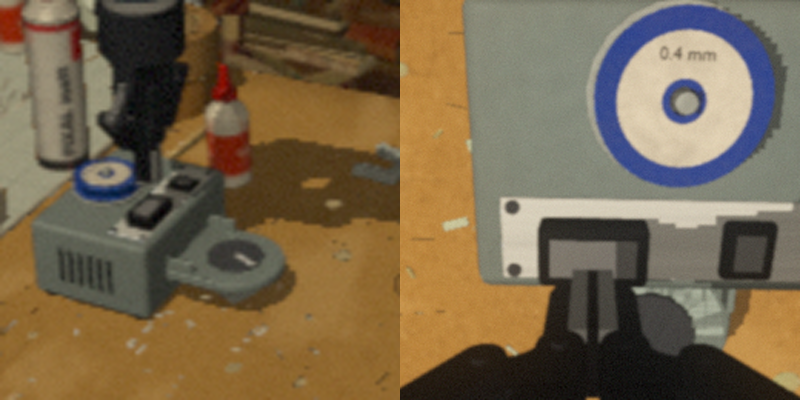

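```bash
python3 - <<'E'
import pickle; from h import *
from cell import r
o,f=pickle.load(open("w2.pkl","rb")); s,t=pickle.load(open("ims.pkl","rb"))
p=o["position"]; a=proj(f,p,o); b=proj(s,p)
print("wrist",a,(a-[130,60])*400/260,"side",b,(b-[180,110])*400/130, r.pinch_z)
for n,u,v in (("stop",255.4,225.7),("run",355.5,223.9)):
  for z in(.085,.093): print(n,z,back(f,[u,v],z,o))
# key edges in the picture (crop->full)
for c in ((545,238),(648,238),(540,280),(722,222),(774,222),(722,276),(774,276)):
  print(c,[np.round(back(f,[130+c[0]*.65,60+c[1]*.65],z,o)[:2],4) for z in(.085,.093)])
E
```

```text
wrist [254.08770671 221.20605537] [190.90416417 248.00931595] side [228.10286743 180.96979404] [148.00882287 218.36859704] 0.0187
stop 0.085 [ 0.69468029 -0.02120295  0.085     ]
stop 0.093 [ 0.69848003 -0.02119304  0.093     ]
run 0.085 [ 0.69593029 -0.08386555  0.085     ]
run 0.093 [ 0.69967253 -0.08097353  0.093     ]
(545, 238) [array([ 0.7022, -0.1629]), array([ 0.7056, -0.1564])]
(648, 238) [array([ 0.7022, -0.2043]), array([ 0.7057, -0.1959])]
(540, 280) [array([ 0.6833, -0.1654]), array([ 0.6876, -0.1588])]
(722, 222) [array([ 0.7091, -0.2316]), array([ 0.7122, -0.2219])]
(774, 222) [array([ 0.7091, -0.2523]), array([ 0.7123, -0.2416])]
(722, 276) [array([ 0.6851, -0.2403]), array([ 0.6894, -0.2302])]
(774, 276) [array([ 0.6851, -0.2618]), array([ 0.6894, -0.2507])]
```

```bash
python3 - <<'E'
import pickle; from h import *
o,f=pickle.load(open("w2.pkl","rb")); s,t=pickle.load(open("ims.pkl","rb"))
for d in (0,.01,.02,.03):
    p=o["position"]+[0,0,d]; print(d,proj(f,p,o),(proj(s,p)-[180,110])*400/130)
E
```

```text
0 [254.08770671 221.20605537] [148.00882287 218.36859704]
0.01 [254.03779795 228.05374388] [147.49482759 208.79467875]
0.02 [253.98253301 235.63632131] [146.97685983 199.1467672 ]
0.03 [253.92100078 244.07879724] [146.45487336 189.42400125]
```

Request:
jog_arm([
  [1,[0,0,3],[0,0,0]],
  [1,[0,0,5],[0,0,0]],
  [1,[0,0,5],[0,0,0]],
])

```text
t: 4.6
position: [0.6953, -0.0204, 0.0748]
tool_rot: [-0.0, 1.0, -0.0, -0.001]
wrist_force: [0.5, -0.6, 1.1]
opening: -0.001
grip_force: 0.0
```

Request:
jog_arm([
  [1,[0,0,2],[0,0,0]],
  [1,[0,0,4],[0,0,0]],
  [1,[0,0,4],[0,0,0]],
])

```text
t: 4.9
position: [0.6955, -0.0204, 0.071]
tool_rot: [-0.0, 1.0, -0.0, -0.0]
wrist_force: [0.6, -0.2, 1.4]
opening: -0.0
grip_force: 0.0
```

Request:
jog_arm([
  [1,[0,0,2],[0,0,0]],
  [1,[0,0,3],[0,0,0]],
  [1,[0,0,3],[0,0,0]],
])

```text
t: 5.2
position: [0.6956, -0.0204, 0.0682]
tool_rot: [-0.0, 1.0, -0.0, -0.0]
wrist_force: [-0.6, 0.2, -0.0]
opening: 0.003
grip_force: 0.0
```

```bash
python3 look.py w3 stop_key run_key; python3 - <<'E'
from cell import r; import cv2,numpy as np
f=r.grab_frame("side"); g=r.grab_frame("top")
c=lambda p,x,y,n:cv2.resize(p[y:y+n,x:x+n,::-1],(400,400),interpolation=cv2.INTER_CUBIC)
cv2.imwrite("pics/c3.png",np.hstack([c(f["pixels"],195,135,64),c(cv2.imread("pics/w3.png")[:,:,::-1],190,160,150)]))
E
```

```text
5.2 [ 0.69557978 -0.02043227  0.06823912] xaxis [ 9.99999910e-01 -2.16967648e-04 -3.64795678e-04] z [-3.64777815e-04  8.23662137e-05 -9.99999930e-01] F [-0.60170076  0.16984546 -0.02252991] 0.0027530365333806686 [-1.91894881e-01  4.74257596e-01  1.50711636e+00  1.23049949e-05
  1.16059249e+00  1.37911352e+00]
stop_key 0.55 [256.2 233.1  76.2  47.5]
stop_key 0.2 [504.8 158.4  12.4  39.5]
```

View pics/c3.png

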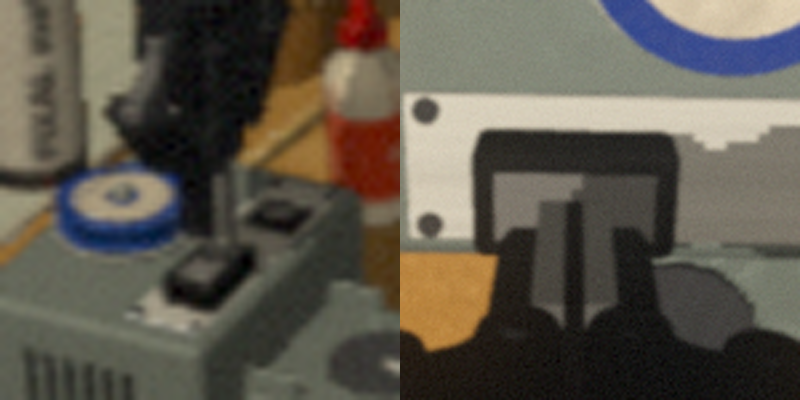

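```bash
python3 - <<'E'
import pickle; from h import *
from scipy.optimize import least_squares
o,f=pickle.load(open("w3.pkl","rb")); s,t=pickle.load(open("ims.pkl","rb"))
S=least_squares(lambda p:np.r_[proj(f,p,o)-[255,235],proj(s,p)-[230.3,174.2]],o["position"]);print(S.x-o["position"],S.fun)
print([ (proj(s,np.array([.695,-.021,z]))-[195,135])/.16 for z in (.085,.093)])
E
```

```text
[ 0.00344151 -0.00086165  0.02664071] [ 0.48813902  0.59266044 -3.39935047  1.7671727 ]
[array([208.16113013, 277.4909078 ]), array([207.32905495, 261.88920394])]
```

Request:
jog_arm([
  [1,[0,0,2],[0,0,0]],
  [1,[0,0,3],[0,0,0]],
  [1,[0,0,3],[0,0,0]],
])

```text
t: 5.75
position: [0.6955, -0.0204, 0.0651]
tool_rot: [-0.0, 1.0, -0.0, -0.0]
wrist_force: [0.0, 0.4, 1.4]
opening: 0.001
grip_force: 0.0
```

Request:
jog_arm([
  [1,[0,0,2],[0,0,0]],
  [1,[0,0,4],[0,0,0]],
  [1,[0,0,4],[0,0,0]],
  [1,[0,0,4],[0,0,0]],
])

```text
t: 6.15
position: [0.6956, -0.0205, 0.0613]
tool_rot: [-0.0, 1.0, -0.0, -0.0]
wrist_force: [0.0, 0.8, -0.0]
opening: -0.002
grip_force: 0.0
```

Request:
jog_arm([
  [1,[0,0,2],[0,0,0]],
  [1,[0,0,4],[0,0,0]],
  [1,[0,0,4],[0,0,0]],
  [1,[0,0,4],[0,0,0]],
])

```text
t: 6.55
position: [0.6956, -0.0204, 0.0573]
tool_rot: [-0.0, 1.0, -0.0, -0.0]
wrist_force: [-0.2, -0.8, -0.5]
opening: -0.003
grip_force: 0.0
```

```bash
python3 look.py w4 stop_key run_key; python3 - <<'E'
from cell import r; import cv2,numpy as np
f=r.grab_frame("side"); 
c=lambda p,x,y,n:cv2.resize(p[y:y+n,x:x+n,::-1],(400,400),interpolation=cv2.INTER_CUBIC)
cv2.imwrite("pics/c4.png",np.hstack([c(f["pixels"],195,135,64),c(cv2.imread("pics/w4.png")[:,:,::-1],190,160,150)]))
E
```

```text
6.55 [ 0.6956207  -0.02041943  0.05731025] xaxis [ 9.99999942e-01 -1.54936048e-04 -3.02430102e-04] z [-3.02420826e-04  5.98896615e-05 -9.99999952e-01] F [-0.15477738 -0.83017813 -0.46461027] -0.0034199536007219066 [-1.91860847e-01  4.87594049e-01  1.51070678e+00  1.23428017e-06
  1.14360012e+00  1.37908991e+00]
stop_key 0.82 [256.9 240.7  86.   53.9]
run_key 0.95 [370.  240.2  39.3  47.9]
```

View pics/c4.png

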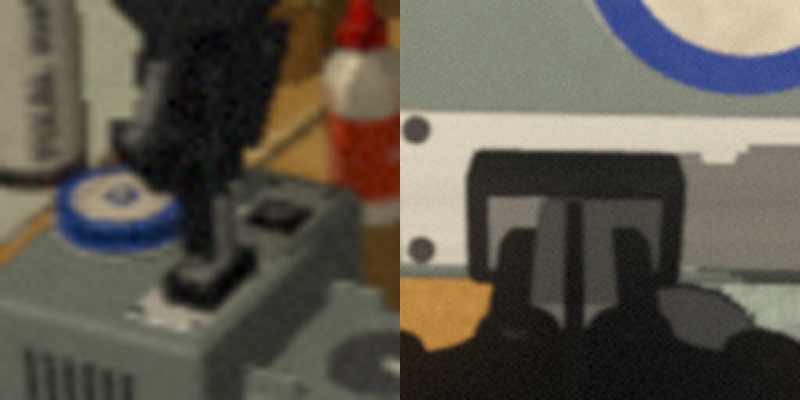

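The fingertips now appear just at the key's top (side crop about (215,260)), well above where the reported TCP would put them. I'll keep descending in small steps under force feedback.

Request:
jog_arm([
  [1,[0,0,2],[0,0,0]],
  [1,[0,0,3],[0,0,0]],
  [1,[0,0,3],[0,0,0]],
  [1,[0,0,3],[0,0,0]],
])

```text
t: 7.15
position: [0.696, -0.0205, 0.0547]
tool_rot: [0.0, 1.0, -0.0, 0.0]
wrist_force: [-0.0, -0.3, 1.1]
opening: -0.001
grip_force: 0.5
```

Request:
jog_arm([
  [1,[0,0,2],[0,0,0]],
  [1,[0,0,3],[0,0,0]],
  [1,[0,0,3],[0,0,0]],
  [1,[0,0,3],[0,0,0]],
])

```text
t: 7.55
position: [0.6958, -0.0205, 0.0515]
tool_rot: [0.0, 1.0, -0.0, 0.0]
wrist_force: [0.9, -0.6, 1.3]
opening: 0.003
grip_force: 0.6
```

Request:
jog_arm([
  [1,[0,0,2],[0,0,0]],
  [1,[0,0,3],[0,0,0]],
  [1,[0,0,3],[0,0,0]],
  [1,[0,0,3],[0,0,0]],
])

```text
t: 7.95
position: [0.6956, -0.0204, 0.0483]
tool_rot: [-0.0, 1.0, -0.0, -0.0]
wrist_force: [1.1, -0.8, 1.1]
opening: -0.002
grip_force: 0.6
```

Request:
jog_arm([
  [1,[0,0,1],[0,0,0]],
  [1,[0,0,2],[0,0,0]],
  [1,[0,0,2],[0,0,0]],
  [1,[0,0,2],[0,0,0]],
])

```text
t: 8.35
position: [0.6957, -0.0204, 0.0482]
tool_rot: [0.0, 1.0, 0.0, -0.0]
wrist_force: [-6.0, -0.2, 9.5]
opening: -0.0
grip_force: 4.9
```

Request:
jog_arm([
  [1,[0,0,-40],[0,0,0]],
  [1,[0,0,-90],[0,0,0]],
  [1,[0,0,-120],[0,0,0]],
  [1,[-50,0,-120],[0,0,0]],
  [1,[-50,0,-120],[0,0,0]],
])

```text
t: 8.85
position: [0.6387, -0.0191, 0.1629]
tool_rot: [-0.001, 1.0, -0.0, -0.005]
wrist_force: [0.6, -0.3, -1.2]
opening: -0.001
grip_force: 0.0
```

```bash
python3 look.py w5 stop_key run_key belt_nut; python3 - <<'E'
import cv2,pickle;from h import *
o,f=pickle.load(open("w5.pkl","rb"));o1,f1=pickle.load(open("w1.pkl","rb"))
for n,z in(("stop",.085),("stop",.093),("run",.085),("run",.093)): print(n,z,proj(f,np.array([.6955,-.021 if n=="stop" else -.085,z]),o))
a=cv2.resize(f1["pixels"][40:150,150:330,::-1],(400,244),interpolation=cv2.INTER_CUBIC);b=cv2.resize(f["pixels"][40:260,120:400,::-1],(400,314),interpolation=cv2.INTER_CUBIC)
cv2.imwrite("pics/c5.png",np.vstack([a,b]))
E
```

```text
8.85 [ 0.63872023 -0.01905297  0.16287953] xaxis [ 9.99950601e-01 -3.61219380e-05 -9.93948022e-03] z [-0.00993939  0.00197373 -0.99994866] F [ 0.60618359 -0.31834184 -1.24795057] -0.0011364963612037597 [-2.06906596e-01  2.54671249e-01  1.60576376e+00 -1.14704653e-04
  1.29129069e+00  1.36396787e+00]
stop_key 0.83 [256.1 117.3  54.7  31.8]
run_key 0.68 [337.  120.2  28.3  39.5]
belt_nut 0.93 [286.1 182.8  47.9  46.3]
belt_nut 0.39 [479.8  80.9  62.5  52.3]
stop 0.085 [256.85638492 117.87582784]
stop 0.093 [256.89328018 118.9441623 ]
run 0.085 [334.79040435 117.88836004]
run 0.093 [337.25346643 118.95777502]
```

View pics/c5.png

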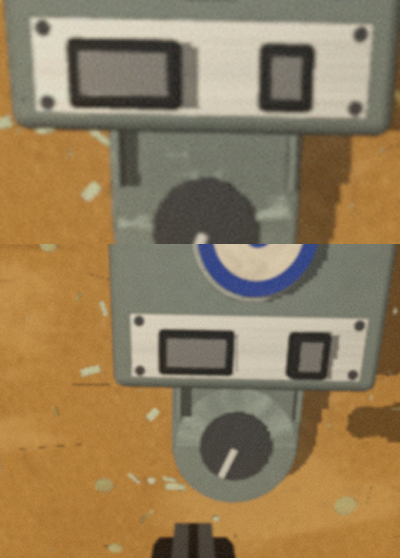

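The wrist view shows the stop key's shadow gone and the run key casting one now, so the stop key is down. Next I'll go to the spanner.

Request:
jog_arm([
  [0.4,[-40,50,0],[0,0,0.06]],
  [0.4,[-80,100,0],[0,0,0.12]],
  [0.4,[-120,150,0],[0,0,0.12]],
  [0.4,[-158,210,0],[0,0,0.12]],
  [0.4,[-158,210,0],[0,0,0.12]],
  [0.4,[-158,210,0],[0,0,0.12]],
  [0.4,[-158,210,0],[0,0,0.12]],
])

```text
t: 9.75
position: [0.4879, -0.2325, 0.1671]
tool_rot: [0.0, 0.998, -0.062, 0.001]
wrist_force: [0.3, 0.8, 0.0]
opening: 0.602
grip_force: 0.0
```

```bash
cat > span.py <<'E'
# spanner pose from its mask: dark grip part + whole
import sys,pickle; from h import *; from cell import r
o,f=pickle.load(open(sys.argv[1]+".pkl","rb"))
d=r.silhouettes(f,"spanner")
for q in d[:2]:
    m=q["region"]; px=f["pixels"].astype(int)
    g=m&(px.max(2)<60)
    for n,mm,z in(("all",m,.01),("grip",g,.018)):
        ys,xs=np.nonzero(mm)
        if len(xs)<20: continue
        P=np.array([back(f,[a,b],z,o)[:2] for a,b in zip(xs,ys)])
        (c,s,a)=cv2.minAreaRect((P*1000).astype(np.float32)); w=np.linalg.eigh(np.cov(P.T))
        print(round(q["conf"],2),n,np.round(c,1),np.round(s,1),round(a,1),"mean",P.mean(0).round(4),"axis",w[1][:,1].round(3))
E
python3 look.py w6 jaw; python3 span.py w6; python3 - <<'E'
import pickle;from h import *
o,f=pickle.load(open("w6.pkl","rb"))
for p in ([.487,-.308,.018],[.591,-.3205,.012]): print(proj(f,np.array(p),o))
E
```

```text
9.75 [ 0.48790613 -0.23252715  0.16707906] xaxis [ 0.99237299 -0.12326696  0.00105482] z [ 9.91890408e-04 -5.71920153e-04 -9.99999345e-01] F [0.30201903 0.75003436 0.02376383] 0.6016875573161976 [-6.54690471e-01  1.46852556e-02  1.86345497e+00  1.57754355e-04
  1.26231738e+00  1.03963963e+00]
jaw 0.81 [335.3 117.5  69.2 160.7]
0.6 all [ 521.8 -314.7] [ 63.3 168.8] 80.8 mean [ 0.5352 -0.3178] axis [-0.99   0.144]
0.6 grip [ 484.7 -309.1] [18.9 85.4] 81.5 mean [ 0.4866 -0.3094] axis [-0.989  0.149]
[322.76293774 157.59817301]
[328.47099384  54.10004201]
```

View pics/w6.png

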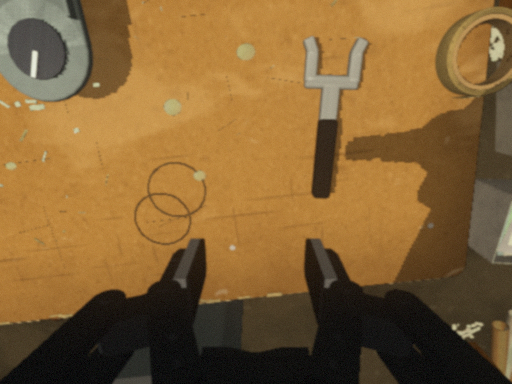

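The spanner's grip runs (326,120) to (320,196), jaw tips at (312,42) and (362,45), and it agrees with the projections. Now moving over it and down.

Request:
jog_arm([
  [0.4,[3,45,30],[0,0,0.022]],
  [0.4,[5,76,70],[0,0,0.022]],
  [0.4,[5,76,110],[0,0,0.022]],
  [0.4,[5,76,140],[0,0,0.022]],
  [0.4,[5,76,155],[0,0,0.022]],
  [0.4,[5,76,155],[0,0,0.022]],
])

```text
t: 10.5
position: [0.4831, -0.3042, 0.0093]
tool_rot: [-0.002, 0.998, -0.07, -0.002]
wrist_force: [-0.8, -0.2, 0.4]
opening: 0.598
grip_force: 0.0
```

```bash
python3 look.py w7; python3 - <<'E'
from cell import r; import cv2,numpy as np,pickle
from h import *
f=r.grab_frame("side"); o=r.observe()
print(proj(f,o["position"]), [((proj(f,o["position"]+[0,0,d])-[275,125])*400/100).round() for d in(0,.02,.04)])
c=lambda p,x,y,n:cv2.resize(p[y:y+n,x:x+n,::-1],(400,400),interpolation=cv2.INTER_CUBIC)
cv2.imwrite("pics/c7.png",np.hstack([c(f["pixels"],275,125,100),c(cv2.imread("pics/w7.png")[:,:,::-1],130,60,280)]))
E
```

```text
10.5 [ 0.48309153 -0.30424706  0.00927152] xaxis [ 0.99017127 -0.13981133 -0.00369418] z [-0.003269    0.00327061 -0.99998931] F [-0.78603162 -0.19081184  0.36860869] 0.5978980184338593 [-7.60626677e-01  3.07051511e-01  1.85818329e+00  1.39191171e-04
  9.80980626e-01  9.50368937e-01]
[331.68938408 170.14496602] [array([227., 181.]), array([228., 158.]), array([230., 135.])]
```

View pics/c7.png

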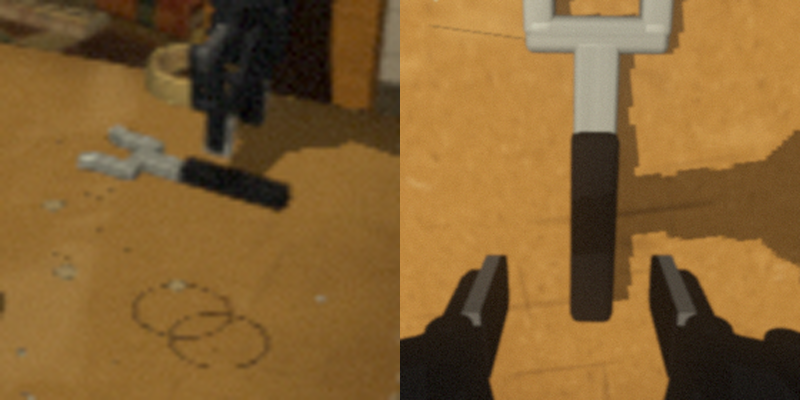

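The right half shows the grip centred between the fingers. The left half shows the fingertips still about 25–30 mm above the table.

Request:
jog_arm([
  [0.4,[0,0,12],[0,0,0]],
  [0.4,[0,0,20],[0,0,0]],
  [0.4,[0,0,27],[0,0,0]],
  [0.4,[0,0,31],[0,0,0]],
  [0.4,[0,0,35],[0,0,0]],
  [0.4,[0,0,35],[0,0,0]],
])

```text
t: 11.2
position: [0.4832, -0.3062, -0.0241]
tool_rot: [-0.0, 0.997, -0.071, -0.0]
wrist_force: [-1.0, -0.6, -0.9]
opening: 0.599
grip_force: 0.0
```

```bash
python3 look.py w8 spanner; python3 span.py w8
```

```text
11.2 [ 0.48315525 -0.30619082 -0.02413433] xaxis [ 9.89887990e-01 -1.41848214e-01 -9.22732208e-04] z [-8.22829079e-04  7.62949356e-04 -9.99999370e-01] F [-0.98238072 -0.63447039 -0.86963795] 0.5993328060082532 [-7.62989597e-01  3.65617103e-01  1.85944323e+00 -2.16648772e-05
  9.17654303e-01  9.50148520e-01]
spanner 0.56 [267.9 163.3 143.4 326.6]
0.91 all [ 515.4 -316.9] [ 59.6 164.9] 81.8 mean [ 0.5376 -0.3192] axis [-0.988  0.154]
0.91 grip [ 485.1 -311.3] [18.4 87.4] 81.2 mean [ 0.4892 -0.3119] axis [-0.989  0.151]
```

Request:
jog_arm([
  [0.4,[0,4,4],[0,0,0.008]],
  [0.4,[0,4,8],[0,0,0.008]],
  [0.6,[0,4,8],[0,0,0.008]],
  [0.6,[0,4,8],[0,0,0.008]],
])

```text
t: 11.75
position: [0.4828, -0.3103, -0.0318]
tool_rot: [-0.0, 0.997, -0.075, -0.0]
wrist_force: [0.5, 0.4, -0.0]
opening: 0.398
grip_force: 0.0
```

Request:
jog_arm([
  [0.75,[0,0,0],[0,0,0]],
  [0.85,[0,0,0],[0,0,0]],
  [1,[0,0,0],[0,0,0]],
  [1,[0,0,0],[0,0,0]],
  [1,[0,0,0],[0,0,0]],
  [1,[0,0,0],[0,0,0]],
], squeeze=60)

```text
t: 12.35
position: [0.4832, -0.3106, -0.0312]
tool_rot: [0.0, 0.997, -0.075, 0.0]
wrist_force: [0.1, 0.7, 2.4]
opening: 0.218
grip_force: 60.8
```

Request:
jog_arm([
  [1,[0,0,-12],[0,0,0]],
  [1,[-25,-25,-20],[0,0,0]],
  [1,[-60,-60,-20],[0,0,0]],
  [1,[-99,-96,-20],[0,0,0.05]],
  [1,[-115,-146,-20],[0,0,0.1]],
  [1,[-120,-196,-20],[0,0,0.15]],
  [1,[-130,-246,-20],[0,0,0.2]],
  [1,[-136,-296,-20],[0,0,0.26]],
  [1,[-136,-343,-20],[0,0,0.26]],
  [1,[-136,-343,-20],[0,0,0.26]],
  [1,[-136,-343,-20],[0,0,0.26]],
  [1,[-110,-335,-20],[0,0,0.26]],
  [1,[-87,-329,-20],[0,0,0.26]],
  [1,[-87,-329,-20],[0,0,0.26]],
  [1,[-87,-329,-20],[0,0,0.26]],
])

```text
t: 13.85
position: [0.4459, 0.0265, -0.0116]
tool_rot: [0.0, 0.979, -0.205, -0.0]
wrist_force: [0.3, 0.0, -1.6]
opening: 0.214
grip_force: 60.3
```

```bash
cat > meas.py <<'E'
import sys;from h import *; from cell import r
o=r.observe();f=r.grab_frame("top");g=r.grab_frame("wrist")
M=rot(o["tool_rot"]);print(o["t"],o["position"].round(4),"yaw",np.arctan2(M[1,0],M[0,0]).round(3),"op",o["opening"].round(3))
zs=float(sys.argv[1])
for nm,F,ob in(("top",f,None),("wrist",g,o)):
    for q in r.silhouettes(F,"spanner")[:1]:
        m=q["region"];px=F["pixels"].astype(int)
        # bright steel part
        s=m&(px.min(2)>70)
        for n,mm in(("all",m),("steel",s)):
            ys,xs=np.nonzero(mm)
            if len(xs)<10: continue
            P=np.array([back(F,[a,b],zs+.01,ob)[:2] for a,b in zip(xs,ys)])
            w=np.linalg.eigh(np.cov(P.T)); ax=w[1][:,1]; ax=ax*np.sign(ax[0]); 
            c,sz,a=cv2.minAreaRect((P*1000).astype(np.float32))
            u=np.array([M[0,0],M[1,0]]); L=(P-o["position"][:2])@u; V=(P-o["position"][:2])@np.array([-u[1],u[0]])
            print(nm,n,round(q["conf"],2),len(xs),"c",np.round(c,1),np.round(sz,1),round(a,1),"yaw",np.arctan2(ax[1],ax[0]).round(3),"along",np.percentile(L,[1,99]).round(4),"side",np.percentile(V[L>.08],[1,99]).round(4) if (L>.08).any() else '')
    for q in r.silhouettes(F,"belt_nut")[:1]:
        m=q["region"];ys,xs=np.nonzero(m);c,sz,_=cv2.minAreaRect(np.c_[xs,ys].astype(np.int32))
        px=F["pixels"].astype(int).sum(2)
        P=np.array([back(F,[a,b],.042,ob)[:2] for a,b in zip(xs,ys)]);W=px[m]
        n0=np.array([.625,-.05]);D=P-n0; b=(W>380)&(np.hypot(*D.T)<.024)
        if b.sum()>2:
            d=D[b].mean(0);e=np.linalg.eigh(np.cov(D[b].T))[1][:,1]; e=e*np.sign(-e[0])
            print(nm,"nut",round(q["conf"],2),back(F,c,.042,ob)[:2].round(4),"ptr",d.round(4),"nutyaw",np.arctan2(-e[1],-e[0]).round(3),np.arctan2(-d[1],-d[0]).round(3),b.sum())
cv2.imwrite(f"pics/m{o['t']:.2f}.png",f["pixels"][:,:,::-1]);cv2.imwrite(f"pics/mw{o['t']:.2f}.png",g["pixels"][:,:,::-1])
E
python3 meas.py .02
```

```text
Traceback (most recent call last):
  File "meas.py", line 3, in <module>
    M=rot(o["tool_rot"]);print(o["t"],o["position"].round(4),"yaw",np.arctan2(M[1,0],M[0,0]).round(3),"op",o["opening"].round(3))
                                                                                                           ^^^^^^^^^^^^^^^^^^
AttributeError: 'float' object has no attribute 'round'
```

```bash
sed -i 's/o\["opening"\].round(3)/o["opening"]/' meas.py; python3 meas.py .02
```

```text
13.95 [ 0.4449  0.0274 -0.0119] yaw -0.412 op 0.21586447745448276
top all 0.5 200 c [ 5.229e+02 -4.000e-01] [60.8 75.1] 61.8 yaw -0.045 along [0.0461 0.1204] side [-0.0264  0.0322]
top steel 0.5 200 c [ 5.229e+02 -4.000e-01] [60.8 75.1] 61.8 yaw -0.045 along [0.0461 0.1204] side [-0.0264  0.0322]
top nut 0.47 [ 0.624  -0.0469] ptr [-0.0088  0.0079] nutyaw -0.416 -0.728 10
wrist all 0.87 17798 c [474.3  13.8] [ 58.  163.7] 66.4 yaw -0.415 along [-0.0453  0.1135] side [-0.0284  0.0273]
wrist steel 0.87 11375 c [5.05e+02 4.00e-01] [58.  96.8] 66.4 yaw -0.587 along [0.0459 0.1139] side [-0.0284  0.0273]
```

Request:
jog_arm([
  [1,[0,-2,10],[0,0,0]],
  [1,[0,-2,20],[0,0,0]],
  [1,[10,-2,20],[0,0,0]],
  [1,[25,-2,20],[0,0,0]],
  [1,[35,-2,20],[0,0,0]],
  [1,[45,-2,20],[0,0,0]],
  [1,[52,-2,20],[0,0,0]],
  [1,[60,-2,20],[0,0,0]],
  [1,[60,-2,20],[0,0,0]],
])

```text
t: 15.15
position: [0.5029, 0.0054, -0.0315]
tool_rot: [0.0, 0.979, -0.204, 0.0]
wrist_force: [0.4, 0.4, -0.8]
opening: 0.216
grip_force: 62.9
```

```bash
python3 meas.py 0
```

```text
15.15 [ 0.5029  0.0054 -0.0315] yaw -0.411 op 0.21552164266154344
top all 0.43 134 c [570.3 -20. ] [57.1 37.9] 61.5 yaw 1.016 along [0.0535 0.0916] side [-0.0255  0.0311]
top steel 0.43 131 c [570.3 -20. ] [57.1 37.9] 61.5 yaw 1.027 along [0.0535 0.0916] side [-0.0255  0.0311]
top nut 0.76 [ 0.624  -0.0484] ptr [-0.0088  0.0079] nutyaw -0.416 -0.728 10
wrist all 0.65 15012 c [525.   -3.7] [ 57.4 149.3] 65.7 yaw -0.407 along [-0.0478  0.0955] side [-0.0285  0.0278]
wrist steel 0.65 8479 c [556.1 -17.7] [57.4 81. ] 65.7 yaw 1.127 along [0.0447 0.0967] side [-0.0285  0.0278]
```

Request:
jog_arm([
  [1,[4,1.5,0],[0,0,0]],
  [1,[8,1.5,0],[0,0,0]],
  [1,[12,1.5,0],[0,0,0]],
  [1,[16,1.5,0],[0,0,0]],
  [1,[16,1.5,0],[0,0,0]],
])

```text
t: 15.95
position: [0.5169, -0.0023, -0.0313]
tool_rot: [0.0, 0.979, -0.204, 0.0]
wrist_force: [-0.1, 0.3, -1.7]
opening: 0.216
grip_force: 62.9
```

Request:
jog_arm([
  [1,[4,0,0],[0,0,0]],
  [1,[8,0,0],[0,0,0]],
  [1,[11,0,0],[0,0,0]],
  [1,[11,0,0],[0,0,0]],
  [1,[11,0,0],[0,0,0]],
])

```text
t: 16.45
position: [0.5261, -0.0063, -0.0316]
tool_rot: [-0.0, 0.979, -0.204, -0.0]
wrist_force: [-0.8, -0.4, -1.4]
opening: 0.214
grip_force: 62.9
```

Request:
jog_arm([
  [1,[2,0,0],[0,0,0]],
  [1,[4,0,0],[0,0,0]],
  [1,[4,0,0],[0,0,0]],
  [1,[4,0,0],[0,0,0]],
])

```text
t: 16.85
position: [0.5299, -0.008, -0.0315]
tool_rot: [0.0, 0.979, -0.204, 0.0]
wrist_force: [-0.3, -0.6, -0.8]
opening: 0.212
grip_force: 62.9
```

Request:
jog_arm([
  [1,[2,0,0],[0,0,0]],
  [1,[4,0,0],[0,0,0]],
  [1,[4,0,0],[0,0,0]],
  [1,[4,0,0],[0,0,0]],
])

```text
t: 17.25
position: [0.5298, -0.0079, -0.0324]
tool_rot: [-0.001, 0.979, -0.204, -0.005]
wrist_force: [-11.4, 4.1, 7.3]
opening: 0.216
grip_force: 64.0
```

```bash
python3 meas.py 0
```

```text
17.25 [ 0.5298 -0.0079 -0.0324] yaw -0.41 op 0.2163692429370848
top nut 0.48 [ 0.6256 -0.0469] ptr [-0.0088  0.0079] nutyaw -0.416 -0.728 10
wrist nut 0.71 [ 0.6157 -0.045 ] ptr [-0.0101  0.0055] nutyaw -0.422 -0.494 1359
```

Request:
jog_arm([
  [1,[-4.5,0,0],[0,0,0]],
  [1,[-4.4,5.2,0],[0,0,-0.05]],
  [1,[-4,10.4,0],[0,0,-0.1]],
  [1,[-3.3,15.5,0],[0,0,-0.15]],
  [1,[-2.4,20.7,0],[0,0,-0.2]],
  [1,[-1.3,25.7,0],[0,0,-0.25]],
  [1,[0.1,30.7,0],[0,0,-0.3]],
  [1,[0.1,30.7,0],[0,0,-0.3]],
])

```text
t: 18.35
position: [0.5202, -0.0373, -0.0319]
tool_rot: [-0.001, 0.998, -0.055, -0.001]
wrist_force: [-3.5, 2.6, 0.4]
opening: 0.222
grip_force: 63.1
```

```bash
python3 meas.py 0|grep -v steel; python3 -c "
from cell import r;o=r.observe();print(o['wrist_force'],o['wrist_torque'])"
```

```text
18.35 [ 0.5202 -0.0373 -0.0319] yaw -0.11 op 0.22199406579750436
top nut 0.58 [ 0.6256 -0.0453] ptr [-0.0122  0.0072] nutyaw -0.282 -0.534 9
wrist all 0.84 7244 c [522.5 -37.8] [ 20.9 106.7] 83.8 yaw -0.106 along [-0.049   0.0547] side 
wrist nut 0.78 [ 0.6139 -0.0483] ptr [-0.0109  0.0038] nutyaw -0.276 -0.335 1341
[-5.86022563  2.11338956  0.28392131] [0.37659358 0.63322133 0.07568281]
```

Request:
jog_arm([
  [1,[-0.3,5.2,0],[0,0,-0.05]],
  [1,[0,10.4,0],[0,0,-0.1]],
  [1,[0.7,15.5,0],[0,0,-0.15]],
  [1,[1.6,20.7,0],[0,0,-0.2]],
  [1,[2.7,25.7,0],[0,0,-0.25]],
  [1,[4.1,30.7,0],[0,0,-0.3]],
  [1,[5.8,35.7,0],[0,0,-0.35]],
  [1,[7.7,40.5,0],[0,0,-0.4]],
  [1,[7.7,40.5,0],[0,0,-0.4]],
])

```text
t: 19.55
position: [0.524, -0.0792, -0.0318]
tool_rot: [-0.0, 0.99, 0.144, -0.001]
wrist_force: [-5.6, 0.7, -0.5]
opening: 0.214
grip_force: 63.0
```

```bash
python3 meas.py 0|grep -v steel; python3 -c "
from cell import r;o=r.observe();print(o['wrist_force'],o['wrist_torque'])"
```

```text
19.55 [ 0.524  -0.0792 -0.0318] yaw 0.289 op 0.2142431347569005
top nut 0.68 [ 0.6272 -0.0469] ptr [-0.0093  0.0012] nutyaw 0.117 -0.131 8
wrist all 0.98 7104 c [526.2 -78.5] [106.  21.] 16.6 yaw 0.288 along [-0.0485  0.054 ] side 
wrist nut 0.8 [ 0.6142 -0.053 ] ptr [-0.0113 -0.0011] nutyaw 0.121 0.096 1330
[-5.58529014 -1.86133462  0.06549983] [-0.28774261  0.85102861 -0.08302339]
```

Request:
jog_arm([
  [1,[-0.8,5.2,0],[0,0,-0.05]],
  [1,[-0.5,10.4,0],[0,0,-0.1]],
  [1,[0.2,15.5,0],[0,0,-0.15]],
  [1,[1.1,20.7,0],[0,0,-0.2]],
  [1,[2.2,25.7,0],[0,0,-0.25]],
  [1,[3.6,30.7,0],[0,0,-0.3]],
  [1,[5.3,35.7,0],[0,0,-0.35]],
  [1,[7.2,40.5,0],[0,0,-0.4]],
  [1,[7.2,40.5,0],[0,0,-0.4]],
])

```text
t: 20.75
position: [0.5435, -0.1164, -0.0314]
tool_rot: [0.001, 0.941, 0.337, 0.0]
wrist_force: [-3.4, -2.6, -1.8]
opening: 0.217
grip_force: 62.9
```

```bash
python3 meas.py 0|grep -v steel; python3 -c "
from cell import r;o=r.observe();print(o['wrist_force'],o['wrist_torque'])"
```

```text
20.75 [ 0.5435 -0.1164 -0.0314] yaw 0.688 op 0.21736864723504912
top nut 0.79 [ 0.624  -0.0469] ptr [-0.0089 -0.0031] nutyaw 0.457 0.335 12
wrist all 0.76 7389 c [ 545.3 -114.7] [107.1  20.8] 39.3 yaw 0.685 along [-0.0497  0.0546] side 
wrist nut 0.6 [ 0.6165 -0.0573] ptr [-0.0098 -0.0056] nutyaw 0.512 0.52 1311
[-2.53024286 -4.32394184 -2.28600227] [-0.80895017  0.51769621 -0.27780041]
```

Nut yaw is about 0.51 and its stop should be near 0.59. Creeping on while watching the force.

Request:
jog_arm([
  [1,[0,3.1,0],[0,0,-0.03]],
  [1,[0.2,6.2,0],[0,0,-0.06]],
  [1,[0.4,8.3,0],[0,0,-0.08]],
  [1,[0.4,8.3,0],[0,0,-0.08]],
])

```text
t: 21.45
position: [0.5487, -0.1224, -0.0314]
tool_rot: [0.001, 0.927, 0.375, -0.0]
wrist_force: [-4.0, -5.2, -1.0]
opening: 0.213
grip_force: 63.0
```

```bash
python3 meas.py 0|grep -v steel; python3 -c "
from cell import r;o=r.observe();print(o['wrist_force'],o['wrist_torque'])"
```

```text
21.45 [ 0.5487 -0.1224 -0.0314] yaw 0.768 op 0.2129493688802075
top nut 0.53 [ 0.6256 -0.0469] ptr [-0.0083 -0.0034] nutyaw 0.546 0.382 12
wrist all 0.57 7502 c [ 549.9 -120.8] [107.9  21.5] 43.3 yaw 0.761 along [-0.0504  0.0546] side 
wrist nut 0.71 [ 0.6172 -0.058 ] ptr [-0.0094 -0.0062] nutyaw 0.578 0.584 1306
[-3.4109361  -4.91586911 -2.38040179] [-0.86597053  0.64286043 -0.44480296]
```

Request:
jog_arm([
  [1,[0,2,0],[0,0,-0.02]],
  [1,[0,4.2,0],[0,0,-0.04]],
  [1,[0,5.2,0],[0,0,-0.05]],
  [1,[0,5.2,0],[0,0,-0.05]],
])

```text
t: 22.15
position: [0.5514, -0.1259, -0.0316]
tool_rot: [-0.0, 0.918, 0.397, -0.001]
wrist_force: [-6.3, -4.5, -0.4]
opening: 0.215
grip_force: 63.3
```

```bash
python3 meas.py 0|grep -v steel; python3 -c "
from cell import r;o=r.observe();print(o['wrist_force'],o['wrist_torque'])"
```

```text
22.15 [ 0.5514 -0.1259 -0.0316] yaw 0.817 op 0.21535336263475485
top nut 0.62 [ 0.6256 -0.0469] ptr [-0.0082 -0.0035] nutyaw 0.553 0.408 11
wrist all 0.95 7403 c [ 552.9 -124. ] [108.   21.5] 45.7 yaw 0.802 along [-0.0495  0.0552] side 
wrist nut 0.71 [ 0.6174 -0.0588] ptr [-0.0094 -0.0062] nutyaw 0.581 0.584 1328
[-6.19186437 -5.04560964  0.13869723] [-0.814404    1.03559495 -0.74700516]
```

Request:
jog_arm([
  [1,[0,2,0],[0,0,-0.02]],
  [1,[0,4.2,0],[0,0,-0.04]],
  [1,[0,4.2,0],[0,0,-0.04]],
])

```text
t: 22.75
position: [0.5537, -0.1286, -0.0319]
tool_rot: [-0.001, 0.91, 0.415, -0.001]
wrist_force: [-9.1, -5.8, 0.2]
opening: 0.21
grip_force: 63.7
```

```bash
python3 meas.py 0|grep -v steel; python3 -c "
from cell import r;o=r.observe();print(o['wrist_force'],o['wrist_torque'])"
```

```text
22.75 [ 0.5537 -0.1286 -0.0319] yaw 0.856 op 0.21005920252259797
wrist all 0.71 7529 c [ 555.5 -126.5] [108.4  21. ] 47.8 yaw 0.838 along [-0.0499  0.0557] side 
wrist nut 0.6 [ 0.6178 -0.0592] ptr [-0.0094 -0.0063] nutyaw 0.582 0.587 1335
[-8.09684621e+00 -5.17001706e+00  7.39718733e-03] [-0.91527296  1.30713322 -1.08942769]
```

The nut is at its stop: it no longer moves and the torque keeps rising. I'll ease off within the slop, release and lift away.

Request:
jog_arm([
  [1,[0,-4,0],[0,0,0.04]],
  [1,[0,-8,0],[0,0,0.08]],
  [1,[0,-9,0],[0,0,0.09]],
  [0.7,[0,-9,0],[0,0,0.09]],
  [0.5,[0,-9,0],[0,0,0.09]],
  [0.4,[0,-9,0],[0,0,0.09]],
  [0.4,[0,-9,0],[0,0,0.09]],
  [0.4,[0,-9,-10],[0,0,0.09]],
  [0.4,[0,-9,-30],[0,0,0.09]],
  [0.4,[-20,-9,-70],[0,0,0.09]],
  [0.4,[-60,-9,-110],[0,0,0.09]],
  [0.4,[-100,-9,-150],[0,0,0.09]],
  [0.4,[-100,-9,-190],[0,0,0.09]],
  [0.4,[-100,-9,-190],[0,0,0.09]],
  [0.4,[-100,-9,-190],[0,0,0.09]],
])

```text
t: 24.55
position: [0.4841, -0.1991, 0.161]
tool_rot: [0.002, 0.927, 0.375, 0.001]
wrist_force: [0.8, 0.1, -1.5]
opening: 0.599
grip_force: 0.0
```

```bash
python3 meas.py 0|grep -v steel; ls -t pics|head -2; cd pics; cp $(ls -t mw*|head -1) final.png
```

```text
24.55 [ 0.4841 -0.1991  0.161 ] yaw 0.769 op 0.599053206310183
top all 0.77 198 c [ 554.5 -113.4] [103.4  20.4] 44.7 yaw 0.761 along [0.0606 0.1598] side [0.0027 0.023 ]
top nut 0.49 [ 0.6256 -0.0469] ptr [-0.0082 -0.0035] nutyaw 0.553 0.408 11
wrist all 0.92 2278 c [ 554.3 -118.4] [106.2  20.2] 42.9 yaw 0.749 along [0.0546 0.1587] side [0.0002 0.0194]
mw24.55.png
m24.55.png
```

View pics/final.png

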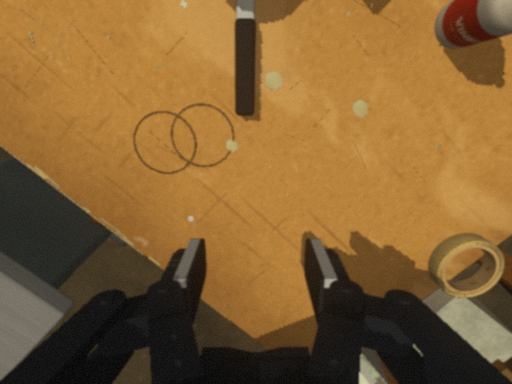

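The spanner is free and lying flat on the nut, with its grip from (246,15) to (245,112), and the bottle is standing. The top camera reads the same nut angle as it did at the stop.

```bash
python3 -c "
from cell import r;print(r.job_done())"
```

```text
the job is handed in; nothing more can be done
None
```

The job is handed in: the stop key is fully down, the nut is turned to its stop, and the spanner is released, lying flat on the nut (about 25 s; the hand-in gave no verdict).

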